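# Hang the tool caddy in the rinse tub's keeper

### The job

Hang the metal tool caddy inside the blue rinse tub: hook its bent lip over the rim that carries the yellow keeper, feel gently along the keeper for its notch and let the lip sink fully home in it, then let go so the caddy hangs upright. Do not force the caddy against the tub, and leave the other things on the bench where they are.

Things in the scene. Friction and masses are not known exactly. Their poses are not given: they have to be found in the camera images.
- caddy: Loose aluminium tool caddy, 0.17 to 0.34 kg, standing on the bench: open basket 40 (x) x 60 (y) x 70 mm high, origin at the centre of its underside, z up. At its +x side a plate 30 mm wide (y), outer face at x = 20, rises to a bent lip with a red grip tab on top. It must hang with the basket inside the tub and the lip's outer leg outside.
- caddy_tab (a point): Centre of the top of the red tab, 150 mm above the caddy's origin at x = 26.5 mm (axes as the caddy's). The tab is 12 (x) x 26 (y) mm and stands 50 mm high on the lip's bridge.
- caddy_lip (a point): Centre of the underside of the lip's level bridge, x = 26.5 mm, 96 mm above the caddy's origin (axes as the caddy's): this comes to rest on the keeper. Bridge 4 mm thick, 30 mm wide (y). Throat between plate and outer leg 13 mm (x = 20 to 33); the leg is 3 mm thick and reaches 18 mm below that underside.
- tub: Blue rectangular open tub, fixed to the bench, 180 (x) x 270 (y) x 130 mm high, walls 5 mm; origin at the centre of its underside, z up. Its +x rim carries a yellow keeper rail with one notch. The caddy may press on tub or keeper with at most 25 N; the keeper is too stiff to be pushed along by that.
- tub_rim (a point): Middle of the +x rim's top, mid-wall, 130 mm up; y along the rim, +x outwards. Keeper on it: 173 mm long (y), 8 mm thick (x): two cheeks, each 70 mm long, tops 10 mm above the rim; between them a notch 33 mm wide, floor 2 mm above the rim, upper edges bevelled 3 mm. Notch centre lies anywhere from y = -25 to 25 mm: not measured, to be seen or felt for.
- bowl: Bystander, loose: terracotta bowl, 120 mm across, 60 mm high; origin at the centre of its underside.
- jar: Bystander, loose: white jar with black lid, 64 mm across, 90 mm high; origin at the centre of its underside.
- rib: Bystander, loose: flat wooden throwing rib lying down, 100 x 55 x 6 mm; origin at the centre of its underside.
- cup: Bystander, loose: blue cup, 76 mm across, 85 mm high; origin at the centre of its underside.
- brush: Bystander, loose: brush lying on the bench, length along its x; origin at the centre of its underside.
- weight: Bystander, loose: terracotta weight with a round grip, 80 mm across, 60 mm high; origin at the centre of its underside.
Mind the look-alikes: they are no part of the job. Of the things that look like the caddy, take the one that is farthest from the robot's base at the start.

How it is judged:
On the way:
1. the caddy has been lifted clear of the bench (height (world z) of caddy above 0.08 m), for 0.1 s.
At the end, for the whole second after the job is handed in: The caddy hangs by its lip, basket inside the tub, let go and at rest, lip down in the notch (bridge underside under 4.5 mm above the bare rim top), within 8 mm of the wall middle and 30 mm of the rim middle, upright within 0.14 rad, square to the rim within 0.12 rad (z of caddy_lip in the frame of tub_rim between -0.002 and 0.0045 m and x of caddy_lip in the frame of tub_rim between -0.008 and 0.008 m and y of caddy_lip in the frame of tub_rim between -0.03 and 0.03 m and x of caddy in the frame of tub_rim below -0.012 m and angle between caddy's own z axis and vertical below 0.14 rad and angle between the y axis of caddy and the y axis of tub, either way round below 0.12 rad and linear speed of caddy below 0.01 m/s); the robot touches nothing.
It fails at once if the caddy is pressed or dropped on the tub or its keeper with more than 25 N (contact force between caddy and tub above 25 N).
It fails at once if a bystander is moved by more than 30 mm (distance of any of bowl, jar, rib, cup, brush, weight from where it was at the start of the episode above 0.03 m).
It also fails if it takes over 72 s, if anything falls off the work surface, if the arm or the gripper's body presses on something with over 40 N, if the wrist force passes 120 N, or if a joint passes its speed limit or range.

### The arm

A 6-joint arm with a two-finger parallel gripper is mounted at the origin on the work surface. World frame = base frame: x ahead of the robot, y to its left, z up, the work surface at z = 0. Lengths are in m, angles in rad, forces in N, time in s.
With the tool pointing down it reaches from about 0.35 to 0.775 m from the base axis. Payload 5.5 kg.
Tool frame: the origin (TCP) lies midway between the tips of the shut fingers; the grasp point (between the pads) lies 19 mm behind it; z points along the fingers, y is the line along which they close (so a half turn about z gives the same grasp; the last joint's range is limited). The gripper opens to 85 mm and grips with 20 to 120 N. Pads are 22 mm wide; open, the fingers measure 114 mm over their backs; the gripper's body (76 mm by 85 mm) begins 54 mm behind the grasp point. The pads swing forward as they close: fully open they stand 13 mm farther back than shut.
Start: joints at [-1.299, 0.313, 0.046, 1.304, 0, 1.431], TCP at [0.23, -0.527, 0.231] pointing down, gripper open.
Joint ranges: [-2.76, 2.76], [-0.86, 1.69], [-1.03, 1.26], [-2.2, 2.34], [-1.47, 1.5], [-3.14, 3.14]. Speed limits (rad/s): [2.57, 2.57, 3.14, 3.14, 3.14, 3.14].

### API

Orientations are given as a unit quaternion [w, x, y, z].
In Python, from workcell import env gives the robot as it stands.
- The arm moves only by the tool move_arm, never from a script. Its argument "targets" is a list of rows, each a list of 3 entries, a list of its own where there are three numbers: the shift along the tool's x, y, z in mm, then the turn, a rotation vector about the tool's x, y, z in units of 10 degrees (1.0 is 10 degrees), then the closure, from -1 (fully open) to 1 (shut). In form: [[[dx, dy, dz], [ax, ay, az], gripper], ...]. A call has 1 to 5 rows; each row is the pose to reach, as a shift and turn from the pose commanded when the call began, along the tool's axes at that moment; what a row does not reach only later rows make up. A row lasts 1/8 s, in which the tool goes at most 62.5 mm and 10.7 degrees, less where a joint would pass 70% of its speed; a pose out of reach is approached as far as the arm can. A call with a gripper value outside its range is refused whole. The fingers move at their own pace and stop on an object; "squeeze" is the grip in N (left out, the last holds). Time passes only in rows, so rows that repeat a pose let the fingers close. It gives the time, the measured TCP pose, the force, the opening and the grip force at its end, in the units of the state.
- env.get_state(): the state, without advancing time (a new reading comes with each control period).
- env.read_camera(name): name is "scene" or "side" or "wrist"; returns a dict with "pixels" (480x640x3 uint8, red, green, blue), "fovy" (degrees; the focal length in pixels is half the picture's height over the tangent of half this angle, whatever the lens; pixels are square), "cx", "cy" (the principal point, pixels), "extrinsics" (4x4, takes a point from world to camera coordinates); the wrist camera has in their place "mount" (4x4, takes a point from camera to tool coordinates, whose origin is the TCP and whose axes are the flange's). Camera axes: x right, y up, looking along -z (the intrinsics and any distortion apply to the point x, -y, -z); pixel columns grow to the right and rows downward; lengths in m; the calibration is good to about 2 mm. A picture is of the moment at which its call begins: read the wrist's pose just before it. There is no depth.
- env.hand_in(): hands the job in; it is judged then, once.
Trained networks look in a picture, given as the dict that the camera call returned (one of the last four; its "shot" number tells which), for a name from the list of things; names that differ only in an ending like _2 or _b are one class to them, and where a whole thing is asked for, a point or a joint stands for the part that bears it (a point fixed in the world has none). Each returns a list of dicts, best first, with "confidence" (0 to 1); they miss things now and then, are a little off and sometimes report something else, mostly with a low value. They report only what shows in the picture. A call takes as long as a camera call. They do not tell look-alikes from the thing itself.
- env.spot_in(thing, picture): "centre" ([x, y, z] in m, in world coordinates, good to about 4 mm: the middle of the surface that is visible of it).
- env.regions_of(thing, picture): "mask" (480x640 bool, what is visible of it).
- env.landmark_of(thing, picture): "centre" ([x, y, z] in m, in world coordinates, good to about 4 mm: a listed point, or the origin of a listed thing).
The state is a dict: "clock": time; "joint_pos": joint angles; "qvel": joint speeds; "tau": joint torques, N m; "tcp_pos": TCP position; "orientation": TCP orientation; "wrist_force": force on the tool from outside, world axes, zero at the start; "ft_torque": the same for the moment, N m; "finger_gap": finger opening in m; "grip_force": force on a finger pad.
Only numpy, scipy, OpenCV 4.12 (cv2) and the standard library are available. Lean on these libraries where they do the work, as an engineer would, in place of code of your own. Each camera call takes 0.05 s, during which the arm holds its last target. There are 200 camera calls.

## Working session

There is one attempt and no reset: what is moved stays moved. The work goes in short steps, Python scripts to look and compute and a tool call to move; the robot and the scene stay as the last step left them, time stands still between calls to the robot, and variables do not carry over. Pictures are saved under pics/ and viewed, at most 10 in all, crops included, and the job is handed in when it is done.

Besides the shell and the picture viewer there is one more tool, called by a JSON object that holds its "name" and its "arguments", one argument or row to a line. move_arm: Moves the arm, as the interface text tells. Its arguments: {"type":"object","properties":{"targets":{"type":"array","items":{"type":"array"}},"squeeze":{"type":"number"}},"required":["targets"]}

```bash
mkdir -p pics; ls
cat > h.py <<'E'
import numpy as np, cv2
from workcell import env
def save(p,n): cv2.imwrite(f'pics/{n}.png',cv2.cvtColor(p['pixels'],cv2.COLOR_RGB2BGR))
E
python3 - <<'E'
from h import *
s=env.get_state(); print(s)
for c in ['scene','side']:
    p=env.read_camera(c); save(p,c+'0')
    for t in ['caddy','caddy_tab','caddy_lip','tub','tub_rim','bowl','jar','cup','rib','brush','weight']:
        print(c,t,[(np.round(d['centre'],3).tolist(),round(d['confidence'],2)) for d in env.landmark_of(t,p)])
    print({k:v for k,v in p.items() if k!='pixels'})
a=cv2.imread('pics/scene0.png');b=cv2.imread('pics/side0.png')
E
```

```text
pics
{'clock': 0.0, 'joint_pos': array([-1.29860237e+00,  3.14022404e-01,  4.49268816e-02,  1.30361043e+00,
        1.79757002e-05,  1.43119524e+00]), 'qvel': array([ 0.00135197, -0.00107365,  0.00077145, -0.00179006,  0.0011627 ,
        0.00011587]), 'tau': array([ 7.36643615e-04, -4.80626500e+01,  2.98533064e+01,  1.95767172e-02,
       -4.69556392e-05,  8.23227140e-06]), 'tcp_pos': array([ 0.22999547, -0.52640844,  0.23037507]), 'orientation': array([-9.53310280e-04,  9.78877440e-01,  2.04445705e-01, -5.42861990e-05]), 'wrist_force': array([-0.29598141,  0.05002355,  0.65937446]), 'ft_torque': array([-0.06379523,  0.01869818,  0.01673973]), 'grip_force': 0.0, 'finger_gap': 0.085226247657252}
scene caddy [([0.288, -0.28, 0.001], 0.83), ([0.471, -0.157, -0.001], 0.59), ([0.439, -0.258, 0.001], 0.56), ([0.56, -0.248, -0.0], 0.55)]
scene caddy_tab [([0.279, -0.256, 0.147], 0.72), ([0.455, -0.136, 0.148], 0.66), ([0.427, -0.281, 0.146], 0.61), ([0.586, -0.242, 0.146], 0.59)]
scene caddy_lip [([0.427, -0.279, 0.098], 0.86), ([0.455, -0.137, 0.099], 0.86), ([0.28, -0.255, 0.096], 0.69),
[... 1106 characters left out ...]
 0.076, -0.001], 0.84)]
side tub_rim [([0.582, 0.054, 0.131], 0.8)]
side bowl [([0.372, -0.417, -0.001], 0.7), ([0.494, 0.078, 0.0], 0.52)]
side jar [([0.719, -0.118, -0.003], 0.88)]
side cup [([0.704, -0.302, 0.0], 0.59)]
side rib [([0.368, -0.136, 0.0], 0.77)]
side brush [([0.361, 0.428, -0.002], 0.63)]
side weight [([0.621, 0.38, 0.001], 0.63)]
{'fovy': 49.17992087714968, 'cx': 324.49044615350886, 'cy': 234.33017122850688, 'extrinsics': array([[-0.84684646, -0.53164779, -0.01420222,  0.43068217],
       [ 0.39692999, -0.64958086,  0.64845299, -0.27311486],
       [-0.35397409,  0.54350284,  0.7611222 , -1.39293211],
       [ 0.        ,  0.        ,  0.        ,  1.        ]]), 'shot': 2}
```

View pictures.

View pics/scene0.png

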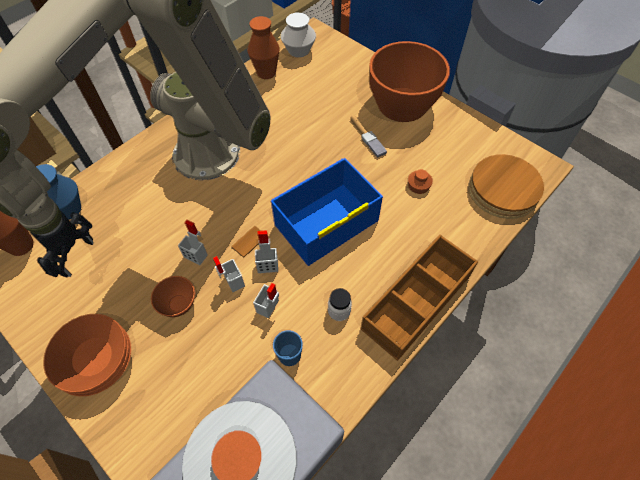

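View pics/side0.png

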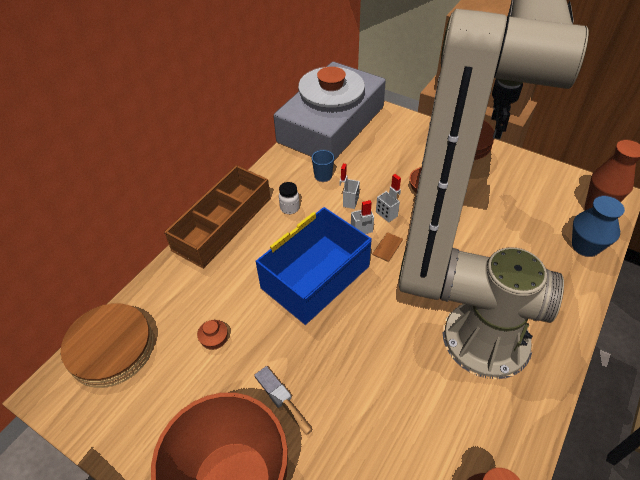

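```bash
cat >> h.py <<'E'
from scipy.spatial.transform import Rotation as R
def rot(q): return R.from_quat(np.roll(q,-1))
def goal(pos,yaw_y):
    """shift (mm, tool axes) and turn (10 deg) to put TCP at pos, pointing down, tool y at world yaw (deg)"""
    s=env.get_state(); T=rot(s['orientation']); a=np.radians(yaw_y)
    y=np.array([np.cos(a),np.sin(a),0]); z=np.array([0,0,-1.]); G=R.from_matrix(np.c_[np.cross(y,z),y,z])
    d=T.inv().apply(np.array(pos)-s['tcp_pos'])*1e3; r=np.degrees((T.inv()*G).as_rotvec())/10
    print('t',round(s['clock'],2),'shift',d.round(1),'turn',r.round(2)); return d,r
def wcam():
    s=env.get_state(); p=env.read_camera('wrist'); W=np.eye(4); W[:3,:3]=rot(s['orientation']).as_matrix(); W[:3,3]=s['tcp_pos']
    p['c2w']=W@p['mount']; return p
def K(p):
    f=240/np.tan(np.radians(p['fovy']/2)); return f
def proj(p,X):
    E=np.linalg.inv(p['c2w']) if 'c2w' in p else p['extrinsics']; f=K(p)
    c=(E@np.r_[X,1])[:3]; return np.array([p['cx']+f*c[0]/-c[2], p['cy']-f*c[1]/-c[2]])
def unproj(p,uv,z):
    C=p['c2w'] if 'c2w' in p else np.linalg.inv(p['extrinsics']); f=K(p)
    d=C[:3,:3]@np.array([(uv[0]-p['cx'])/f,-(uv[1]-p['cy'])/f,-1]); o=C[:3,3]; return o+d*(z-o[2])/d[2]
E
python3 - <<'E'
from h import *
p=wcam(); print({k:np.round(v,3) for k,v in p.items() if k!='pixels'})
goal([0.565,-0.245,0.33],12)
E
```

```text
{'fovy': np.float64(59.538), 'cx': np.float64(319.077), 'cy': np.float64(233.993), 'mount': array([[-0.   ,  0.963,  0.27 ,  0.069],
       [ 1.   ,  0.   ,  0.   ,  0.   ],
       [ 0.   ,  0.27 , -0.963, -0.142],
       [ 0.   ,  0.   ,  0.   ,  1.   ]]), 'shot': np.int64(3), 'c2w': array([[ 0.4  ,  0.883,  0.247,  0.294],
       [-0.917,  0.385,  0.108, -0.499],
       [ 0.   , -0.27 ,  0.963,  0.373],
       [ 0.   ,  0.   ,  0.   ,  1.   ]])}
t 1.25 shift [ 419.7 -124.4  -98.7] turn [ 0.    0.   -7.84]
```

{"name": "move_arm", "arguments": {
  "targets": [
    [[40,-10,-40],[0,0,-1],-1],
    [[95,-28,-70],[0,0,-2],-1],
    [[150,-45,-90],[0,0,-3],-1],
    [[205,-60,-98],[0,0,-4],-1],
    [[260,-77,-98],[0,0,-5],-1]
  ],
  "squeeze": 50
}}

```text
clock: 1.88
tcp_pos: [0.4392, -0.3514, 0.3305]
orientation: [0.001, 0.799, 0.601, 0.0]
wrist_force: [0.2, -0.5, -0.6]
finger_gap: 0.0854
grip_force: 0.0
```

```bash
python3 -c "
from h import *
goal([0.565,-0.245,0.33],12)"
```

```text
t 1.88 shift [137.1  91.4   0.5] turn [ 0.01  0.01 -2.81]
```

{"name": "move_arm", "arguments": {
  "targets": [
    [[45,30,0],[0,0,-1],-1],
    [[90,60,0],[0,0,-2],-1],
    [[137,91,0],[0,0,-2.8],-1],
    [[137,91,0],[0,0,-2.8],-1]
  ]
}}

```text
clock: 2.38
tcp_pos: [0.566, -0.2436, 0.3285]
orientation: [-0.0, 0.63, 0.777, 0.0]
wrist_force: [-0.9, -0.2, -0.1]
finger_gap: 0.0856
grip_force: 0.0
```

Run:
```python
from h import *
p=wcam(); save(p,'w1'); print(env.get_state()['tcp_pos'])
for t in ['caddy','caddy_tab','caddy_lip']:
    print(t,[(np.round(d['centre'],3).tolist(),round(d['confidence'],2)) for d in env.landmark_of(t,p)])
```

```text
[ 0.56462189 -0.24511717  0.32870094]
caddy [([0.438, -0.253, -0.003], 0.92), ([0.472, -0.158, -0.004], 0.84), ([0.289, -0.28, 0.002], 0.72), ([0.561, -0.246, -0.001], 0.65)]
caddy_tab [([0.586, -0.233, 0.15], 0.93), ([0.425, -0.284, 0.15], 0.81), ([0.449, -0.141, 0.151], 0.56)]
caddy_lip [([0.429, -0.285, 0.097], 0.97), ([0.45, -0.141, 0.095], 0.88), ([0.589, -0.238, 0.098], 0.55)]
```

View pics/w1.png

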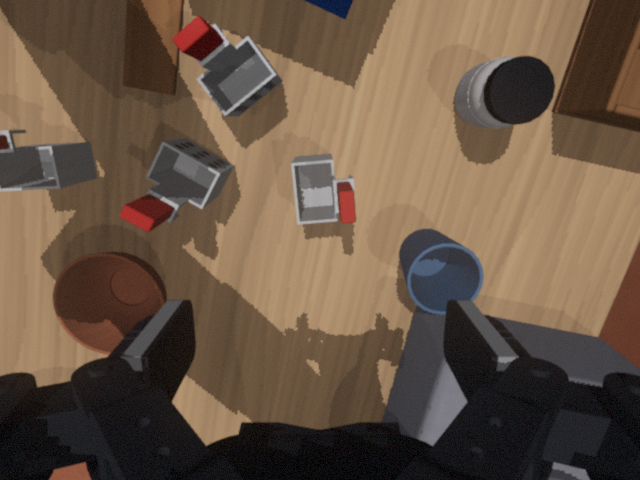

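Run:
```python
from h import *
p=wcam(); im=p['pixels'].astype(int)
for uv in [(294,160),(332,155),(337,221),(298,223)]: print(unproj(p,uv,.07).round(4))
red=((im[...,0]>130)&(im[...,1]<70)&(im[...,2]<70)).astype(np.uint8); red[:, :310]=0; red[:,380:]=0; red[:150]=0;red[240:]=0
c=max(cv2.findContours(red,0,2)[0],key=cv2.contourArea); 
b=cv2.approxPolyDP(c,3,True)[:,0]; print(b.tolist())
for uv in b: print(uv,unproj(p,uv,.15).round(4),unproj(p,uv,.10).round(4))
cv2.imwrite('pics/w1c.png',cv2.resize(cv2.cvtColor(p['pixels'],cv2.COLOR_RGB2BGR)[140:240,270:380],None,fx=5,fy=5,interpolation=cv2.INTER_CUBIC))
```

```text
[ 0.5345 -0.2237  0.07  ]
[ 0.5688 -0.212   0.07  ]
[ 0.5869 -0.2737  0.07  ]
[ 0.5496 -0.2833  0.07  ]
[[345, 187], [346, 217], [359, 216], [357, 187]]
[345 187] [ 0.5799 -0.2274  0.15  ] [ 0.5846 -0.2348  0.1   ]
[346 217] [ 0.5858 -0.2504  0.15  ] [ 0.5914 -0.2614  0.1   ]
[359 216] [ 0.5957 -0.2476  0.15  ] [ 0.6027 -0.2581  0.1   ]
[357 187] [ 0.589  -0.2256  0.15  ] [ 0.595  -0.2327  0.1   ]
```

View pics/w1c.png

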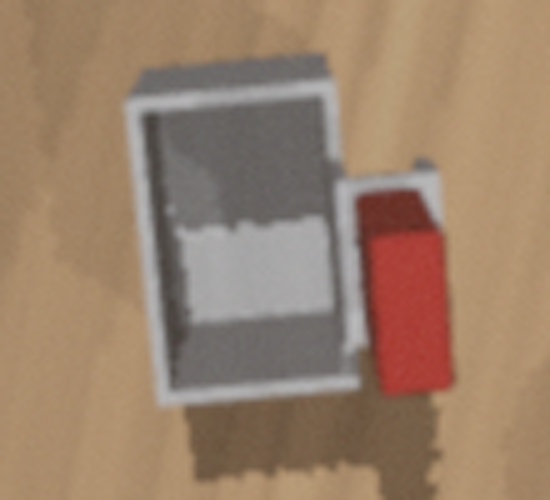

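```bash
python3 -c "
from h import *
goal([0.5876,-0.238,0.112],16)"
```

```text
t 2.62 shift [  4.5  26.3 217.5] turn [-0.    0.   -0.45]
```

{"name": "move_arm", "arguments": {
  "targets": [
    [[4.5,26,50],[0,0,-0.45],-1],
    [[4.5,26,110],[0,0,-0.45],-1],
    [[4.5,26,160],[0,0,-0.45],-1],
    [[4.5,26,200],[0,0,-0.45],-1],
    [[4.5,26,217],[0,0,-0.45],-1]
  ]
}}

```text
clock: 3.25
tcp_pos: [0.5859, -0.2375, 0.11]
orientation: [-0.002, 0.602, 0.798, -0.0]
wrist_force: [0.3, 1.1, 0.5]
finger_gap: 0.0852
grip_force: 0.0
```

{"name": "move_arm", "arguments": {
  "targets": [
    [[0,0,0],[0,0,0],0],
    [[0,0,0],[0,0,0],0.5],
    [[0,0,0],[0,0,0],1],
    [[0,0,0],[0,0,0],1],
    [[0,0,0],[0,0,0],1]
  ]
}}

```text
clock: 3.88
tcp_pos: [0.5888, -0.2374, 0.1137]
orientation: [0.001, 0.601, 0.799, -0.0]
wrist_force: [-1.2, -0.3, 5.9]
finger_gap: 0.0117
grip_force: 49.3
```

{"name": "move_arm", "arguments": {
  "targets": [
    [[0,0,-10],[0,0,0],1],
    [[0,0,-50],[0,0,0],1],
    [[0,0,-105],[0,0,0],1],
    [[0,0,-160],[0,0,0],1],
    [[0,0,-210],[0,0,0],1]
  ]
}}

```text
clock: 4.5
tcp_pos: [0.588, -0.2367, 0.3246]
orientation: [0.0, 0.601, 0.799, 0.0]
wrist_force: [0.1, -0.4, -2.8]
finger_gap: 0.0113
grip_force: 48.9
```

```bash
python3 -c "
from h import *
goal([0.575,-0.04,0.322],-12)"
```

```text
t 4.5 shift [192.5  42.1   2.5] turn [0.   0.   2.81]
```

{"name": "move_arm", "arguments": {
  "targets": [
    [[48,10,0],[0,0,0.7],1],
    [[96,21,0],[0,0,1.4],1],
    [[144,32,0],[0,0,2.1],1],
    [[192,42,0],[0,0,2.8],1],
    [[192,42,0],[0,0,2.8],1]
  ]
}}

```text
clock: 5.12
tcp_pos: [0.5745, -0.0374, 0.3229]
orientation: [-0.0, 0.775, 0.632, 0.0]
wrist_force: [-0.7, -0.5, -2.3]
finger_gap: 0.0114
grip_force: 49.1
```

Run:
```python
from h import *
s=env.get_state(); p=wcam(); save(p,'w2'); print(s['tcp_pos'],s['wrist_force'],s['finger_gap'])
np.savez('w2.npz',**{k:v for k,v in p.items()})
for t in ['tub','tub_rim','caddy_tab','caddy_lip','caddy']:
    print(t,[(np.round(d['centre'],3).tolist(),round(d['confidence'],2)) for d in env.landmark_of(t,p)])
```

```text
[ 0.57453879 -0.03735353  0.32285353] [-0.70436282 -0.46911309 -2.30218387] 0.011364050468361
tub [([0.497, 0.069, 0.0], 0.6)]
tub_rim [([0.581, 0.054, 0.131], 0.81)]
caddy_tab [([0.574, -0.035, 0.357], 0.9), ([0.452, -0.144, 0.147], 0.73), ([0.499, 0.072, -0.004], 0.69)]
caddy_lip [([0.451, -0.145, 0.094], 0.81), ([0.575, -0.035, 0.308], 0.77)]
caddy [([0.549, -0.033, 0.204], 0.88), ([0.288, -0.279, 0.001], 0.56), ([0.498, 0.068, -0.001], 0.56)]
```

View pics/w2.png

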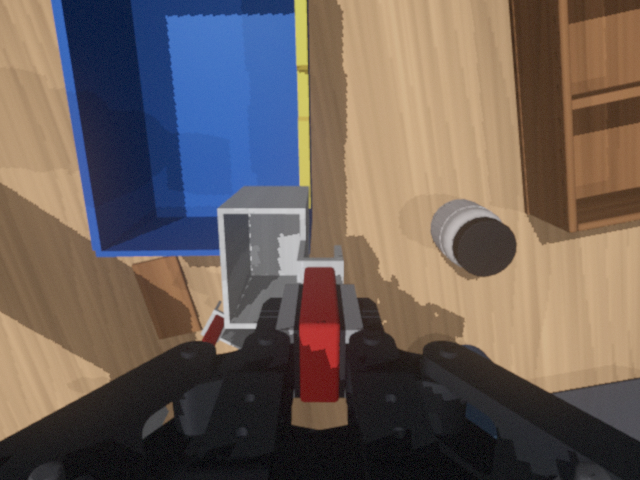

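Run:
```python
from h import *
p=wcam(); im=p['pixels'].astype(int); print(env.get_state()['tcp_pos'])
y=(im[...,0]>110)&(im[...,1]>100)&(im[...,2]<90); y[:, :270]=0; y[:,330:]=0; y[200:]=0
for r in list(range(0,200,10))+list(range(58,76,2))+list(range(112,130,2)):
    c=np.flatnonzero(y[r]); 
    if len(c): print(r,c.min(),c.max(),len(c), im[r,int(c.mean())], unproj(p,(c.min(),r),.14)[:2].round(4), unproj(p,(c.max()+1,r),.14)[:2].round(4))
b=cv2.cvtColor(p['pixels'],cv2.COLOR_RGB2BGR)
a=cv2.resize(b[0:200,260:360],None,fx=3,fy=3,interpolation=cv2.INTER_CUBIC)
c=cv2.resize(b[170:300,200:360],None,fx=2.5,fy=2.5,interpolation=cv2.INTER_CUBIC)
o=np.zeros((600,700,3),np.uint8);o[:600,:300]=a;o[:325,300:]=c; cv2.imwrite('pics/w2c.png',o)
```

```text
[ 0.57539035 -0.04205131  0.32204158]
0 302 319 4 [122  99  77] [0.5949 0.1036] [0.6071 0.101 ]
10 302 329 7 [125 100  76] [0.5935 0.0974] [0.6126 0.0934]
20 302 329 9 [121  98  73] [0.5921 0.0913] [0.6113 0.0872]
30 303 326 6 [119  95  71] [0.5914 0.0849] [0.608  0.0813]
40 303 329 8 [120  96  72] [0.59   0.0785] [0.6088 0.0745]
50 303 329 16 [120  97  73] [0.5886 0.0721] [0.6074 0.0681]
60 294 329 21 [101  83  73] [0.5808 0.067 ] [0.6061 0.0616]
70 304 329 11 [130 106  81] [0.5864 0.0589] [0.6047 0.055 ]
80 304 324 11 [124 101  77] [0.5849 0.0523] [0.5998 0.0491]
90 305 328 16 [134 109  84] [0.5841 0.0454] [0.6013 0.0418]
100 305 329 20 [124 102  80] [0.5826 0.0386] [0.6006 0.0348]
110 305 329 18 [123 100  76] [0.5811 0.0317] [0.5992 0.0279]
120 305 329 22 [125 101  81] [0.5795 0.0247] [0.5977 0.0209]
130 306 329 21 [130 105  83] [0.5787 0.0175] [0.5963 0.0138]
140 306 329 21 [131 106  82] [0.5771 0.0104] [0.5948 0.0066]
150 306 329 21 [135 111  88] [0.5755 0.0031] [ 0.5933 -0.0007]
160 306 329 22 [132 107  84] [ 0.5739 -0.0042] [ 0.5918 -0.008 ]
170 307 329 20 [129 106  82] [ 0.57
[... 542 characters left out ...]
[0.5864 0.0589] [0.6047 0.055 ]
72 304 329 12 [126 101  74] [0.5861 0.0576] [0.6045 0.0537]
74 304 324 11 [131 107  83] [0.5858 0.0563] [0.6007 0.0531]
112 296 328 28 [132 106  81] [0.5742 0.0317] [0.5982 0.0266]
114 305 329 21 [124 100  78] [0.5804 0.0289] [0.5986 0.0251]
116 305 329 21 [126 103  80] [0.5801 0.0275] [0.5983 0.0237]
118 305 329 22 [125 104  80] [0.5798 0.0261] [0.598  0.0223]
120 305 329 22 [125 101  81] [0.5795 0.0247] [0.5977 0.0209]
122 305 329 23 [126 103  79] [0.5792 0.0233] [0.5974 0.0195]
124 305 329 21 [129 105  83] [0.5789 0.0219] [0.5972 0.018 ]
126 305 329 21 [129 105  82] [0.5786 0.0205] [0.5969 0.0166]
128 305 329 22 [127 104  81] [0.5783 0.0191] [0.5966 0.0152]
```

View pics/w2c.png

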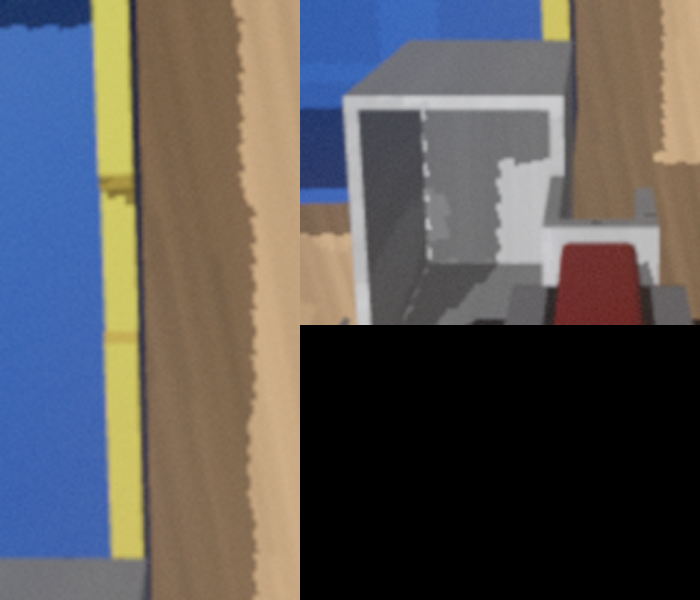

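Run:
```python
from h import *
p=wcam(); s=env.get_state(); tp=s['tcp_pos']; print(tp)
A,B,C,D=[unproj(p,uv,.14)[:2] for uv in [(298.7,59),(300.8,114.3),(302.3,185),(297.4,0)]]
print(A,B,C,D); m=(A+B)/2; print('notch c',m,'w',np.linalg.norm(A-B))
d=D-C; d/=np.linalg.norm(d); print('rail yaw',np.degrees(np.arctan2(-d[0],d[1])))
l,r=[unproj(p,uv,.14)[:2] for uv in [(292.7,59),(304.7,59)]]; print('thick',np.linalg.norm(l-r))
T=rot(s['orientation'])
for uv in [(302,258.8),(343.2,260)]: print('bridge edge, tool', (T.inv().apply(unproj(p,uv,tp[2]-.013)-tp)*1e3).round(1))
for uv in [(307,267),(334,267)]: print('tab base', (T.inv().apply(unproj(p,uv,tp[2]-.013)-tp)*1e3).round(1))
```

```text
[ 0.57534295 -0.04198697  0.32205956]
[0.58424087 0.06695147] [0.57733559 0.02939834] [ 0.56688855 -0.02233254] [0.59175966 0.10423689]
notch c [0.58078823 0.04817491] w 0.03818272095010329
rail yaw -11.117072729939817
thick 0.008613026305928582
bridge edge, tool [15.3 -5.8 13. ]
bridge edge, tool [14.8 10.2 13. ]
tab base [11.9 -3.9 13. ]
tab base [11.9  6.7 13. ]
```

```bash
python3 -c "
from h import *
goal([0.5749,0.0494,0.185],-11.3)"
```

```text
t 5.53 shift [ 89.3 -19.4 137.1] turn [-0.    0.   -0.07]
```

{"name": "move_arm", "arguments": {
  "targets": [
    [[45,-10,0],[0,0,-0.07],1],
    [[89,-19.5,10],[0,0,-0.07],1],
    [[89,-19.5,55],[0,0,-0.07],1],
    [[89,-19.5,100],[0,0,-0.07],1],
    [[89,-19.5,130],[0,0,-0.07],1]
  ]
}}

```text
clock: 6.15
tcp_pos: [0.5736, 0.0498, 0.1899]
orientation: [-0.001, 0.773, 0.635, -0.001]
wrist_force: [0.1, 0.1, -2.4]
finger_gap: 0.0115
grip_force: 49.1
```

Run:
```python
from h import *
p=wcam(); goal([0.5749,0.0494,0.185],-11.3); s=env.get_state(); print(s['tcp_pos'],s['wrist_force'])
q=env.read_camera('scene'); b=cv2.cvtColor(q['pixels'],cv2.COLOR_RGB2BGR); u,v=proj(q,[.58,.05,.15]).astype(int); print(u,v)
o=np.zeros((480,800,3),np.uint8); o[:300,:400]=cv2.resize(cv2.cvtColor(p['pixels'],cv2.COLOR_RGB2BGR),(400,300)); o[:400,400:]=cv2.resize(b[v-50:v+50,u-50:u+50],(400,400),interpolation=cv2.INTER_CUBIC)
cv2.imwrite('pics/w3.png',o)
```

```text
t 6.2 shift [0.2 3.1 1.1] turn [-0.05  0.01  0.  ]
[0.57184144 0.04978875 0.18615094] [-1.80197875  0.16895292 -5.07061902]
344 214
```

View pics/w3.png

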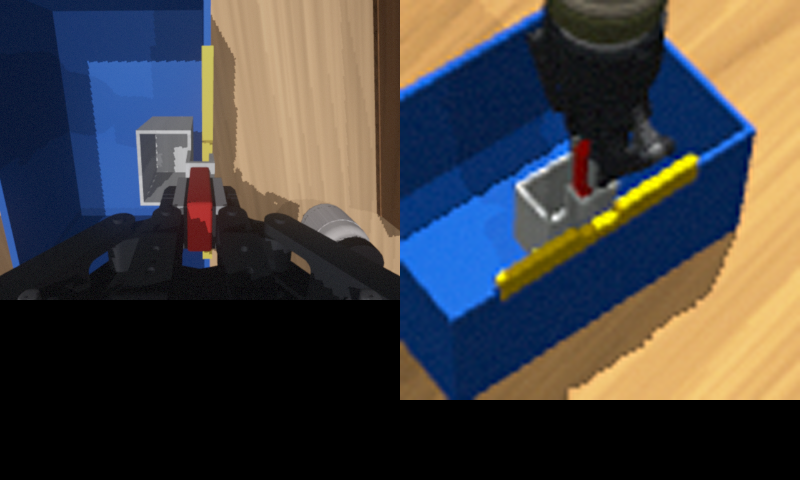

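{"name": "move_arm", "arguments": {
  "targets": [
    [[0,2,2],[0,0,0],1],
    [[0,3,3],[0,0,0],1],
    [[0,3,3],[0,0,0],1],
    [[0,3,3],[0,0,0],1],
    [[0,3,3],[0,0,0],1]
  ]
}}

```text
clock: 6.88
tcp_pos: [0.5776, 0.0497, 0.1897]
orientation: [0.0, 0.773, 0.635, 0.0]
wrist_force: [1.1, 0.5, -2.3]
finger_gap: 0.0114
grip_force: 49.3
```

```bash
cat >> h.py <<'E'
def st():
    s=env.get_state(); T=rot(s['orientation']); r=T.as_matrix(); y=r[:,1]
    print('t',round(s['clock'],2),'tcp',s['tcp_pos'].round(4),'f_tool',T.inv().apply(s['wrist_force']).round(1),'m',T.inv().apply(s['ft_torque']).round(2),'yaw',np.degrees(np.arctan2(y[1],y[0])).round(1),'tilt',np.degrees(r[:2,2]).round(2))
    n=np.array([.5808,.0482]); a=np.radians(-11.3); e=s['tcp_pos'][:2]-n
    print('rel notch: out',(e@[np.cos(a),np.sin(a)]*1e3).round(1),'along',(e@[-np.sin(a),np.cos(a)]*1e3).round(1))
E
python3 -c "
from h import *
st()"
```

```text
t 6.88 tcp [0.5776 0.0497 0.1897] f_tool [0.7 1.  2.3] m [-0.02 -0.05 -0.02] yaw -11.2 tilt [ 0.03 -0.01]
rel notch: out -3.4 along 0.8
```

{"name": "move_arm", "arguments": {
  "targets": [
    [[0,1,0],[0,0,0],1],
    [[0,2,0],[0,0,0],1],
    [[0,3,0],[0,0,0],1],
    [[0,3,0],[0,0,0],1]
  ]
}}

```text
clock: 7.38
tcp_pos: [0.5805, 0.049, 0.1892]
orientation: [0.0, 0.773, 0.635, -0.0]
wrist_force: [-0.1, -0.3, -2.6]
finger_gap: 0.0114
grip_force: 49.3
```

```bash
python3 -c "
from h import *
st()"
```

```text
t 7.38 tcp [0.5805 0.049  0.1892] f_tool [-0.3 -0.1  2.6] m [-0.04 -0.04 -0.06] yaw -11.2 tilt [-0.   -0.01]
rel notch: out -0.4 along 0.8
```

{"name": "move_arm", "arguments": {
  "targets": [
    [[0,0.5,0],[0,0,0],1],
    [[0,1,0],[0,0,0],1],
    [[0,1,0],[0,0,0],1]
  ]
}}

```text
clock: 7.75
tcp_pos: [0.5815, 0.0489, 0.1893]
orientation: [0.0, 0.773, 0.635, -0.0]
wrist_force: [-0.5, -0.2, -1.8]
finger_gap: 0.0114
grip_force: 49.3
```

```bash
python3 -c "
from h import *
st()"
```

```text
t 7.75 tcp [0.5815 0.0489 0.1893] f_tool [-0.2 -0.5  1.8] m [-0.05  0.02 -0.01] yaw -11.2 tilt [ 0. -0.]
rel notch: out 0.5 along 0.8
```

{"name": "move_arm", "arguments": {
  "targets": [
    [[0,0.5,0],[0,0,0],1],
    [[0,1,0],[0,0,0],1],
    [[0,1,0],[0,0,0],1]
  ]
}}

```text
clock: 8.12
tcp_pos: [0.582, 0.0488, 0.1892]
orientation: [-0.0, 0.773, 0.635, -0.0]
wrist_force: [-1.5, 0.3, -2.0]
finger_gap: 0.0114
grip_force: 49.4
```

{"name": "move_arm", "arguments": {
  "targets": [
    [[0,0.5,0],[0,0,0],1],
    [[0,1,0],[0,0,0],1],
    [[0,1,0],[0,0,0],1]
  ]
}}

```text
clock: 8.5
tcp_pos: [0.5824, 0.0487, 0.1891]
orientation: [-0.001, 0.773, 0.635, -0.001]
wrist_force: [-5.0, 1.7, 0.7]
finger_gap: 0.0114
grip_force: 49.6
```

```bash
python3 -c "
from h import *
st()"
```

```text
t 8.5 tcp [0.5824 0.0487 0.1891] f_tool [ 0.7 -5.3 -0.7] m [ 1.34  0.06 -0.11] yaw -11.2 tilt [-0.11  0.02]
rel notch: out 1.5 along 0.8
```

{"name": "move_arm", "arguments": {
  "targets": [
    [[0,-3,0],[0,0,0],1],
    [[-0.8,-4,4],[0,0,0],1],
    [[-0.8,-4,8],[0,0,0],1],
    [[-0.8,-4,11],[0,0,0],1],
    [[-0.8,-4,11],[0,0,0],1]
  ]
}}

```text
clock: 9.12
tcp_pos: [0.5792, 0.0484, 0.1778]
orientation: [-0.0, 0.773, 0.635, -0.0]
wrist_force: [-0.1, 0.6, -2.4]
finger_gap: 0.0111
grip_force: 49.3
```

```bash
python3 -c "
from h import *
st()"
```

```text
t 9.12 tcp [0.5792 0.0484 0.1778] f_tool [ 0.6 -0.2  2.4] m [-0.07 -0.01  0.03] yaw -11.2 tilt [-0.03 -0.01]
rel notch: out -1.6 along -0.1
```

{"name": "move_arm", "arguments": {
  "targets": [
    [[0,0,2],[0,0,0],1],
    [[0,0,4],[0,0,0],1],
    [[0,0,6],[0,0,0],1],
    [[0,0,6],[0,0,0],1]
  ]
}}

```text
clock: 9.62
tcp_pos: [0.5792, 0.0485, 0.1721]
orientation: [-0.0, 0.773, 0.635, -0.0]
wrist_force: [-0.2, 0.9, -2.1]
finger_gap: 0.0117
grip_force: 49.3
```

```bash
python3 -c "
from h import *
st()"
```

```text
t 9.62 tcp [0.5792 0.0485 0.1721] f_tool [ 0.8 -0.4  2.1] m [-0.04 -0.01  0.04] yaw -11.2 tilt [-0.02 -0.01]
rel notch: out -1.7 along -0.0
```

{"name": "move_arm", "arguments": {
  "targets": [
    [[0,0,2],[0,0,0],1],
    [[0,0,4],[0,0,0],1],
    [[0,0,6],[0,0,0],1],
    [[0,0,6],[0,0,0],1]
  ]
}}

```text
clock: 10.12
tcp_pos: [0.5791, 0.0485, 0.166]
orientation: [-0.0, 0.773, 0.635, -0.0]
wrist_force: [0.3, 0.3, -2.6]
finger_gap: 0.0117
grip_force: 49.3
```

{"name": "move_arm", "arguments": {
  "targets": [
    [[0,0,2],[0,0,0],1],
    [[0,0,4],[0,0,0],1],
    [[0,0,6],[0,0,0],1],
    [[0,0,7],[0,0,0],1],
    [[0,0,7],[0,0,0],1]
  ]
}}

```text
clock: 10.75
tcp_pos: [0.5792, 0.0485, 0.1592]
orientation: [-0.0, 0.773, 0.635, -0.0]
wrist_force: [0.7, -1.0, -2.0]
finger_gap: 0.0111
grip_force: 49.3
```

```bash
python3 -c "
from h import *
st()"
```

```text
t 10.75 tcp [0.5792 0.0485 0.1592] f_tool [-0.8  0.8  2. ] m [-0.07 -0.04 -0.06] yaw -11.2 tilt [-0.01 -0.  ]
rel notch: out -1.6 along -0.0
```

{"name": "move_arm", "arguments": {
  "targets": [
    [[0,0,1],[0,0,0],1],
    [[0,0,2],[0,0,0],1],
    [[0,0,2],[0,0,0],1]
  ]
}}

```text
clock: 11.12
tcp_pos: [0.5792, 0.0485, 0.1572]
orientation: [-0.0, 0.773, 0.635, -0.0]
wrist_force: [-0.3, 0.7, -3.2]
finger_gap: 0.0113
grip_force: 49.3
```

{"name": "move_arm", "arguments": {
  "targets": [
    [[0,0,1],[0,0,0],1],
    [[0,0,2],[0,0,0],1],
    [[0,0,2],[0,0,0],1]
  ]
}}

```text
clock: 11.5
tcp_pos: [0.5792, 0.0485, 0.1551]
orientation: [-0.0, 0.773, 0.635, -0.0]
wrist_force: [0.0, -0.2, -2.7]
finger_gap: 0.0114
grip_force: 49.3
```

```bash
python3 -c "
from h import *
st()"
```

```text
t 11.5 tcp [0.5792 0.0485 0.1551] f_tool [-0.2  0.1  2.7] m [-0.08  0.05  0.04] yaw -11.2 tilt [-0.01 -0.  ]
rel notch: out -1.6 along -0.1
```

{"name": "move_arm", "arguments": {
  "targets": [
    [[0,0,1],[0,0,0],1],
    [[0,0,1.5],[0,0,0],1],
    [[0,0,1.5],[0,0,0],1]
  ]
}}

```text
clock: 11.88
tcp_pos: [0.5793, 0.0485, 0.1537]
orientation: [0.0, 0.773, 0.635, 0.0]
wrist_force: [-0.0, -0.1, -2.8]
finger_gap: 0.0115
grip_force: 49.3
```

{"name": "move_arm", "arguments": {
  "targets": [
    [[0,0,1],[0,0,0],1],
    [[0,0,1.5],[0,0,0],1],
    [[0,0,1.5],[0,0,0],1]
  ]
}}

```text
clock: 12.25
tcp_pos: [0.5793, 0.0486, 0.1522]
orientation: [-0.0, 0.773, 0.635, 0.0]
wrist_force: [0.5, 0.9, -2.4]
finger_gap: 0.0117
grip_force: 49.3
```

```bash
python3 -c "
from h import *
st()"
```

```text
t 12.25 tcp [0.5793 0.0486 0.1522] f_tool [1.  0.3 2.4] m [-0.07  0.22  0.  ] yaw -11.2 tilt [0. 0.]
rel notch: out -1.5 along 0.1
```

{"name": "move_arm", "arguments": {
  "targets": [
    [[0.7,0,0],[0,0,0],1],
    [[0.7,0,1],[0,0,0],1],
    [[0.7,0,1],[0,0,0],1]
  ]
}}

```text
clock: 12.62
tcp_pos: [0.5793, 0.0491, 0.1511]
orientation: [-0.0, 0.773, 0.635, -0.0]
wrist_force: [0.7, 0.0, -3.0]
finger_gap: 0.0115
grip_force: 49.3
```

```bash
python3 -c "
from h import *
st()"
```

```text
t 12.62 tcp [0.5793 0.0491 0.1511] f_tool [0.1 0.7 3. ] m [-0.06 -0.01  0.07] yaw -11.2 tilt [-0.02 -0.01]
rel notch: out -1.6 along 0.6
```

Free again; continue down.

{"name": "move_arm", "arguments": {
  "targets": [
    [[0.3,0,1],[0,0,0],1],
    [[0.3,0,1.5],[0,0,0],1],
    [[0.3,0,1.5],[0,0,0],1]
  ]
}}

```text
clock: 13.0
tcp_pos: [0.5795, 0.0494, 0.15]
orientation: [0.0, 0.773, 0.635, 0.0]
wrist_force: [0.6, -0.5, -0.7]
finger_gap: 0.0115
grip_force: 49.7
```

```bash
python3 -c "
from h import *
st()"
```

```text
t 13.0 tcp [0.5795 0.0494 0.15  ] f_tool [-0.3  0.7  0.7] m [ 0.06 -0.02  0.01] yaw -11.2 tilt [ 0.01 -0.01]
rel notch: out -1.5 along 1.0
```

{"name": "move_arm", "arguments": {
  "targets": [
    [[0,0,1],[0,0,0],1],
    [[0,0,1],[0,0,0],1]
  ]
}}

```text
clock: 13.25
tcp_pos: [0.5796, 0.0494, 0.1498]
orientation: [0.0, 0.773, 0.635, 0.0]
wrist_force: [-2.4, -0.7, 5.7]
finger_gap: 0.0115
grip_force: 50.5
```

```bash
python3 -c "
from h import *
st()"
```

```text
t 13.25 tcp [0.5796 0.0494 0.1498] f_tool [-1.2 -2.2 -5.7] m [ 0.5  -0.08  0.04] yaw -11.2 tilt [ 0.05 -0.01]
rel notch: out -1.4 along 1.0
```

{"name": "move_arm", "arguments": {
  "targets": [
    [[0,0,-1],[0,0,0],1],
    [[0,0,-1],[0,0,0],0.5],
    [[0,0,-1],[0,0,0],0.2],
    [[0,0,-1],[0,0,0],0],
    [[0,0,-1],[0,0,0],-0.2]
  ]
}}

```text
clock: 13.88
tcp_pos: [0.5795, 0.0494, 0.1497]
orientation: [0.0, 0.773, 0.635, -0.0]
wrist_force: [0.7, -0.1, -0.5]
finger_gap: 0.0514
grip_force: 0.0
```

Run:
```python
from h import *
st(); print(env.get_state()['finger_gap'])
q=env.read_camera('scene'); r=env.read_camera('side'); o=np.zeros((400,800,3),np.uint8)
for i,c in enumerate((q,r)):
    u,v=proj(c,[.58,.05,.15]).astype(int); b=cv2.cvtColor(c['pixels'],cv2.COLOR_RGB2BGR)
    o[:,400*i:400*i+400]=cv2.resize(b[v-40:v+40,u-40:u+40],(400,400),interpolation=cv2.INTER_CUBIC)
    for t in ['caddy_lip','caddy_tab','caddy']: print(t,[np.round(d['centre'],3).tolist() for d in env.landmark_of(t,c) if abs(d['centre'][1]-.05)<.05])
cv2.imwrite('pics/w4.png',o)
```

```text
t 13.88 tcp [0.5795 0.0494 0.1497] f_tool [-0.   0.7  0.5] m [ 0.01  0.04 -0.01] yaw -11.2 tilt [ 0. -0.]
rel notch: out -1.5 along 1.0
0.051362677542454785
caddy_lip [[0.579, 0.05, 0.134]]
caddy_tab [[0.577, 0.048, 0.186]]
caddy [[0.553, 0.05, 0.034]]
caddy_lip [[0.576, 0.046, 0.137]]
caddy_tab [[0.581, 0.047, 0.189]]
caddy [[0.559, 0.055, 0.031]]
```

View pics/w4.png

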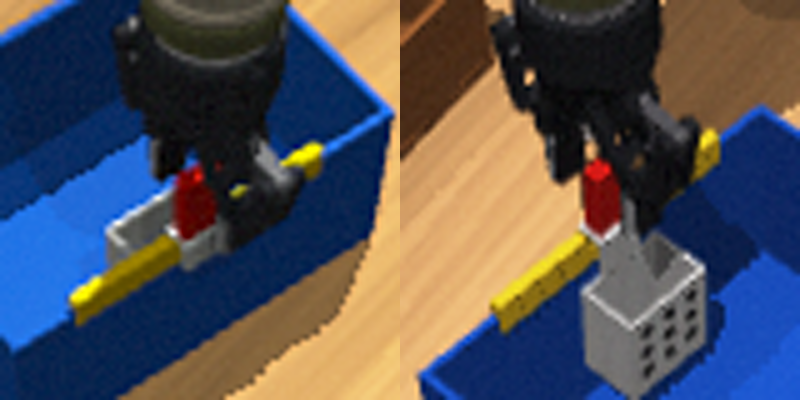

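The caddy hangs upright with its lip down in the notch and the fingers clear of the red tab. I'll retreat straight up and check again.

{"name": "move_arm", "arguments": {
  "targets": [
    [[0,0,-10],[0,0,0],-0.3],
    [[0,0,-40],[0,0,0],-0.3],
    [[0,0,-90],[0,0,0],-0.3],
    [[0,0,-140],[0,0,0],-0.3],
    [[0,0,-160],[0,0,0],-0.3]
  ]
}}

```text
clock: 14.9
tcp_pos: [0.5805, 0.0494, 0.3143]
orientation: [0.002, 0.773, 0.635, 0.002]
wrist_force: [1.2, 0.2, -1.0]
finger_gap: 0.0557
grip_force: 0.0
```

Run:
```python
from h import *
st()
p=wcam(); q=env.read_camera('scene'); r=env.read_camera('side'); o=np.zeros((400,800,3),np.uint8)
for i,c in enumerate((p,r,q)):
    u,v=proj(c,[.58,.05,.15]).astype(int); b=cv2.cvtColor(c['pixels'],cv2.COLOR_RGB2BGR); h=[90,40,40][i]
    if i<2: o[:,400*i:400*i+400]=cv2.resize(b[max(v-h,0):v+h,u-h:u+h],(400,400),interpolation=cv2.INTER_CUBIC)
    for t in ['caddy_lip','caddy_tab','caddy']: print(t,[np.round(d['centre'],3).tolist() for d in env.landmark_of(t,c) if abs(d['centre'][1]-.05)<.05])
cv2.imwrite('pics/w5.png',o)
```

```text
t 14.9 tcp [0.5805 0.0494 0.3143] f_tool [0.4 1.1 1. ] m [-0.01 -0.02  0.04] yaw -11.2 tilt [ 0.35 -0.02]
rel notch: out -0.5 along 1.2
caddy_lip [[0.499, 0.068, -0.001]]
caddy_tab [[0.577, 0.054, 0.184]]
caddy [[0.554, 0.053, 0.033]]
caddy_lip [[0.578, 0.048, 0.136], [0.492, 0.077, -0.0]]
caddy_tab [[0.579, 0.048, 0.189]]
caddy [[0.562, 0.054, 0.032]]
caddy_lip [[0.578, 0.049, 0.133], [0.497, 0.067, -0.002]]
caddy_tab [[0.575, 0.048, 0.183]]
caddy [[0.56, 0.053, 0.035]]
```

View pics/w5.png

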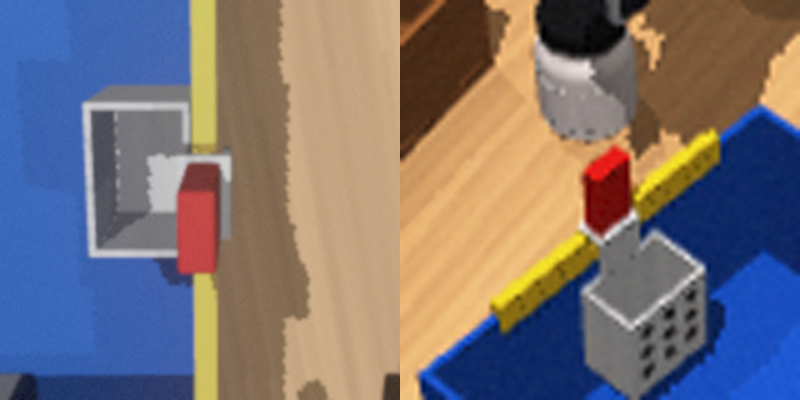

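The pictures show the caddy hanging square in the notch, with the arm clear above it.

```bash
python3 -c "
from h import *
print(env.hand_in())"
```

```text
the job is handed in; nothing more can be done
None
```

The caddy hangs upright by its lip in the keeper's notch with the basket inside the tub, the gripper has let go and is clear above it, and the job is handed in (no verdict was returned).

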